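# Stow a spare filter cartridge in the hooded caddy

## Task

Push the caddy's black hood fully open and stand the new white filter cartridge with the blue cap upright in the middle of the caddy's well: lower it gently until you feel it rest on whatever is already in there, and only then let go; never drop it or press hard, the ceramic is brittle. Then push the hood fully shut over it, and leave the other things on the counter where they are.

Things in the scene. Friction and masses are not known exactly. Their poses are not given: they have to be found in the camera images.
- caddy: Grey storage caddy fixed to the counter (its place and turn vary), 150 mm along its own x, 300 mm along its own y, rim 130 mm high; origin at the centre of its underside, z up. Its +y half is an open well, 120 x 120 mm inside with 15 mm walls, centred at (0, 75) mm; its -y half is a closed block with a flat top at 130 mm.
- well (a point): Centre of the well's mouth, at rim height (130 mm above the counter); axes as the caddy's. The well is partly filled with packed stock: its level top lies 24 to 80 mm above the counter, differs each time and is not reported. The top of the stock is springy: it yields about 1 mm per 1.5 N for 10 mm, then is hard.
- hood (a joint): Travel of the black sliding hood in m: 0 = shut (over the well), 0.15 = fully open (over the closed block). It slides level along the caddy's -y as it opens, with about 2.5 N of friction, and stays where it is left.
- hood_handle (a point): Centre of the brass ridge on the middle of the hood's roof: 90 mm along the caddy's x, 14 mm thick along its y, from 200 to 236 mm above the counter. Push it on either face, or pinch it. At hood = 0 it is above the well's centre. The hood is a tunnel 150 x 150 mm, underside of its roof 65 mm above the rim, open at its +y end, so that it passes over a standing cartridge.
- cartridge_mid (a point): Half-way up the new filter cartridge (52.5 mm above its underside), z up along it. It stands upright and is 105 mm high: a white ceramic cylinder 56 mm in diameter and 48 mm high, a blue cap 58 mm in diameter and 12 mm high, and a blue grip stem 24 mm in diameter and 45 mm long at the top. 0.2 to 0.4 kg.
- cartridge: The same cartridge, origin at the centre of its underside.
- used_mid (a point): Half-way up a used cartridge of the same shape and size, but reddish brown with a grey cap. A bystander; it may stand in any of three places shared with the new cartridge and the cup.
- cup_mid (a point): Half-way up a blue ceramic cup, 68 mm in diameter, 85 mm high. A bystander.
- soap: Green bottle, 64 mm in diameter, 190 mm high, origin under its centre. A bystander.
- torch: Red torch lying on the counter, 170 mm long, 52 mm high, origin under its middle. A bystander.
- wrench: Steel wrench, 160 mm long, lying flat. A bystander.
- nut: Steel ring nut, 48 mm in diameter, 14 mm high. A bystander.
- bowl: White bowl, 130 mm in diameter, 55 mm high. A bystander.

How it is judged:
On the way, in this order (a step that is already met when the one before it is completed fails the run):
1. the hood is pushed fully open (within 20 mm of its stop) (value of joint hood above 0.13 m), for 0.2 s.
2. the cartridge, still held by the fingers, touches what is in the well (over 1 N) (horizontal distance between cartridge_mid and well below 0.033 m and z of cartridge_mid in the frame of caddy below 0.145 m and contact force between cartridge and caddy above 1 N and contact force between the fingers and cartridge above 1 N), for 0.05 s.
At the end, for the whole second after the job is handed in: The hood is shut to within 10 mm, and under it the new cartridge stands at rest on the stock in the well, within 9 degrees of upright and within 33 mm of the well's centre, let go (value of joint hood below 0.01 m and horizontal distance between cartridge_mid and well below 0.033 m and z of cartridge_mid in the frame of caddy below 0.145 m and angle between cartridge_mid's own z axis and vertical below 0.15 rad and linear speed of cartridge below 0.02 m/s and contact force between cartridge and caddy above 1 N); the robot touches nothing.
It fails at once if the cartridge is pressed or knocked against the caddy or its stock with more than 25 N (contact force between cartridge and caddy above 25 N).
It fails at once if the cartridge is dropped into the well (faster than 0.4 m/s inside it) (horizontal distance between cartridge_mid and well below 0.033 m and z of cartridge_mid in the frame of caddy below 0.145 m and linear speed of cartridge above 0.4 m/s).
It fails at once if another thing on the counter is moved by more than 30 mm (distance of any of used_mid, cup_mid, soap, torch, wrench, nut, bowl from where it was at the start of the episode above 0.03 m).
It also fails if it takes over 64 s, if anything falls off the work surface, if the arm or the gripper's body presses on something with over 40 N, if the wrist force passes 120 N, or if a joint passes its speed limit or range.

## Robot

A 6-joint arm with a two-finger parallel gripper is mounted at the origin on the work surface. World frame = base frame: x ahead of the robot, y to its left, z up, the work surface at z = 0. Lengths are in m, angles in rad, forces in N, time in s.
With the tool pointing down it reaches from about 0.25 to 0.775 m from the base axis. Payload 4 kg.
Tool frame: the origin (TCP) lies on the centre line of the jaws, within the pads' length; the fingertips stand 8 mm ahead of it and the grasp point (between the pads) lies 11 mm behind it; z points along the fingers, y is the direction in which the jaws open and shut (so a half turn about z gives the same grasp; the last joint's range is limited). The gripper opens to 94 mm and grips with 3 to 60 N. Pads are 16 mm wide; open, the fingers measure 119 mm over their backs; the gripper's body (75 mm by 177 mm) begins 78 mm behind the grasp point.
Start: joints at [1.023, 0.087, 1.371, -0, 1.684, -0.103], TCP at [0.237, 0.496, 0.214] pointing down, gripper open.
Joint ranges: [-3.1, 3.1], [-0.76, 2.03], [0.27, 2.55], [-1.08, 4.22], [0.17, 2.65], [-2.57, 2.57]. Speed limits (rad/s): [2.79, 2.79, 3.14, 3.14, 3.14, 3.14].

## Interface

Orientations are given as [roll, pitch, yaw] about the fixed x, y, z axes, in that order (R = Rz(yaw) Ry(pitch) Rx(roll)).
In Python, from bench import * gives the robot as it stands.
- The arm moves only by the tool step_arm, never from a script. Its argument "steps" is a list of rows, each an object of numbers: "jaw": the opening, from 0 (shut) to 1 (fully open); "tx", "ty", "tz": the shift along the tool's x, y, z in m; "ax", "ay", "az": the turn, a rotation vector about the tool's x, y, z in rad. In form: [{"jaw": .., "tx": .., "ty": .., "tz": .., "ax": .., "ay": .., "az": ..}, ...]. A call has 1 to 8 rows; each row is the pose to reach, as a shift and turn from the pose measured when the call began, along the tool's axes at that moment; what a row does not reach only later rows make up. A row lasts 1/10 s, in which the tool goes at most 50 mm and 8.59 degrees, less where a joint would pass 70% of its speed; a pose out of reach is approached as far as the arm can. A call with a gripper value outside its range is refused whole. The fingers move at their own pace and stop on an object; the grip force is fixed at half the most. Time passes only in rows, so rows that repeat a pose let the fingers close. It gives the time, the measured TCP pose, the force and the opening at its end, in the units of the state.
- get_obs(): the state, without advancing time (a new reading comes with each control period).
- snapshot(name): name is "scene" or "top"; returns (picture, depth): 420x560x3 uint8, red, green, blue; 420x560 float32, m along the optical axis (not along the pixel's ray), 0 where there is no reading.
- camera_model(name): a dict with "intrinsics" (3x3 intrinsics, pixels), "origin" and "orientation" of the camera in the world. Camera axes: x right, y down, z forward; pixel columns grow to the right and rows downward; lengths in m; the calibration is good to about 2 mm. A picture is of the moment at which its call begins. camera_model takes no time and is no camera call.
- close_job(): hands the job in, once; it reports no verdict.
Trained networks look in the newest picture that a camera, given by its name, has taken for a name from the list of things; names that differ only in an ending like _2 or _b are one class to them, and where a whole thing is asked for, a point or a joint stands for the part that bears it (a point fixed in the world has none). Each returns a list of dicts, best first, with "confidence" (0 to 1); they miss things now and then, are a little off and sometimes report something else, mostly with a low value. They report only what shows in the picture. A call takes as long as a camera call.
- silhouettes(camera, query): "pixels" (420x560 bool, what is visible of it) and "rect" ([left, top, right, bottom] in pixels, round what is visible of it).
The state is a dict: "time": time; "joint_positions": joint angles; "qvel": joint speeds; "joint_torque": joint torques, N m; "tool_pos": TCP position; "ee_rot": TCP orientation; "wrist_force": force on the tool from outside, world axes, zero at the start; "wrist_torque": the same for the moment, N m; "width": finger opening in m.
Only numpy, scipy, OpenCV 4.12 (cv2) and the standard library are available. Lean on these libraries where they do the work, as an engineer would, in place of code of your own. Each camera call takes 0.05 s, during which the arm holds its last target. There are 200 camera calls.

## Working session

There is one attempt and no reset: what is moved stays moved. The work goes in short steps, Python scripts to look and compute and a tool call to move; the robot and the scene stay as the last step left them, time stands still between calls to the robot, and variables do not carry over. Pictures are saved under pics/ and viewed, about 8 in all and at most 12, crops included, and the job is handed in when it is done.

Besides the shell and the picture viewer there is one more tool, called after ">>>" as name([rows], argument=value, ...), one row to a line, values as JSON. step_arm: Moves the arm, as the interface text tells. Its arguments: {"type":"object","properties":{"steps":{"type":"array"}},"required":["steps"]}

```bash
mkdir -p pics
cat > h.py <<'E'
from bench import *
import numpy as np, cv2
def cloud(n,d):
    c=camera_model(n);K=np.array(c["intrinsics"]);v,u=np.indices(d.shape)
    P=np.stack([(u-K[0,2])/K[0,0]*d,(v-K[1,2])/K[1,1]*d,d],-1)
    R=np.array(c["orientation"])
    if R.shape!=(3,3):
        from scipy.spatial.transform import Rotation as Ro
        R=Ro.from_euler('xyz',R).as_matrix() if R.size==3 else None
    return P@R.T+np.array(c["origin"])
E
python3 - <<'E'
from h import *
for n in("scene","top"):
    p,d=snapshot(n);cv2.imwrite(f"pics/{n}0.png",p[:,:,::-1]);W=cloud(n,d);np.save(f"{n}0.npy",W)
    c=camera_model(n);print(n,c["origin"],np.shape(c["orientation"]))
    for q in("cartridge","hood","caddy","used_mid","cup_mid"):
        for s in silhouettes(n,q)[:2]:
            m=s["pixels"]&(d>0);w=W[m]
            print(q,round(s["confidence"],2),s["rect"],np.median(w,0).round(3),np.percentile(w,2,0).round(3),np.percentile(w,98,0).round(3))
print(get_obs())
E
```

```text
scene [ 1.33489926 -0.5220891   0.89950831] (3,)
cartridge 0.84 [344.2, 195.7, 360.7, 228.4] [0.598 0.23  0.055] [0.563 0.212 0.002] [0.616 0.265 0.104]
hood 0.68 [235.7, 180.5, 307.9, 242.0] [ 0.58  -0.077  0.198] [ 0.372 -0.143  0.001] [0.629 0.033 0.235]
caddy 0.95 [201.7, 178.6, 314.0, 293.8] [ 0.61  -0.131  0.129] [ 0.49  -0.265  0.01 ] [0.644 0.028 0.223]
used_mid 0.74 [371.3, 178.5, 384.9, 206.3] [0.57  0.381 0.053] [0.535 0.362 0.001] [0.589 0.414 0.104]
used_mid 0.64 [324.7, 173.0, 344.2, 203.9] [0.46  0.267 0.056] [ 0.385  0.241 -0.002] [0.484 0.362 0.084]
cup_mid 0.89 [325.9, 174.5, 343.5, 203.7] [0.463 0.266 0.057] [0.421 0.241 0.004] [0.484 0.303 0.084]
cup_mid 0.32 [234.3, 182.9, 307.6, 242.7] [ 0.583 -0.079  0.198] [ 0.481 -0.143  0.135] [0.629 0.011 0.235]
top [ 0.44946621 -0.02840454  1.07908671] (3,)
hood 0.92 [260.5, 192.3, 333.1, 265.0] [ 0.541 -0.06   0.2  ] [ 0.47  -0.134  0.196] [0.617 0.011 0.236]
caddy 0.6 [252.0, 190.2, 376.4, 260.7] [ 0.548 -0.101  0.198] [ 0.471 -0.253  0.084] [0.628 0.031 0.235]
used_mid 0.72 [106.7, 214.7, 138.7, 238.2] [0.554 0.382 0.05
[... 344 characters left out ...]
.031 0.235]
{'time': 0.6, 'joint_positions': array([ 1.02289249e+00,  8.71428138e-02,  1.37069934e+00, -1.15785212e-05,
        1.68357334e+00, -1.03124053e-01]), 'qvel': array([-4.49456104e-04,  1.00676104e-03, -9.26310022e-05,  1.24302820e-03,
       -3.62848287e-05,  5.11042767e-04]), 'joint_torque': array([-7.91711191e-04, -3.39779949e+01, -3.02416098e+01,  7.18841096e-02,
        2.37315253e-02, -1.50909365e-06]), 'tool_pos': array([0.23667434, 0.4964985 , 0.2135375 ]), 'ee_rot': array([3.14141762e+00, 2.96806770e-05, 2.69681156e+00]), 'wrist_force': array([ 0.91589512,  0.1891042 , -0.09336866]), 'wrist_torque': array([0.00978105, 0.0498341 , 0.03230081]), 'width': 0.09387190205722178}
```

```bash
cd pics; python3 -c "
import cv2,numpy as np
a=cv2.imread('scene0.png');b=cv2.imread('top0.png');cv2.imwrite('both.png',cv2.resize(np.vstack([a,b]),(400,600)) if 0 else np.hstack([cv2.resize(a,(400,300)),cv2.resize(b,(400,300))]))"
```

```text
(no output)
```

View pics/top0.png

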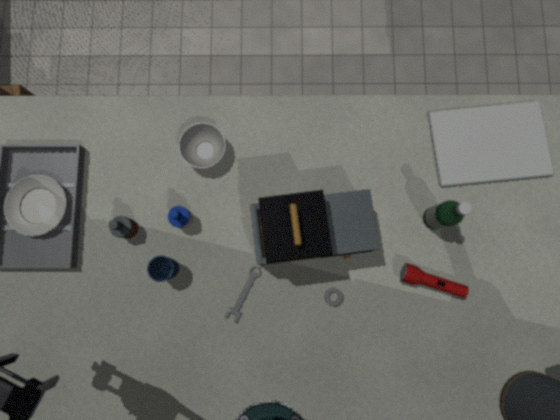

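View pics/scene0.png

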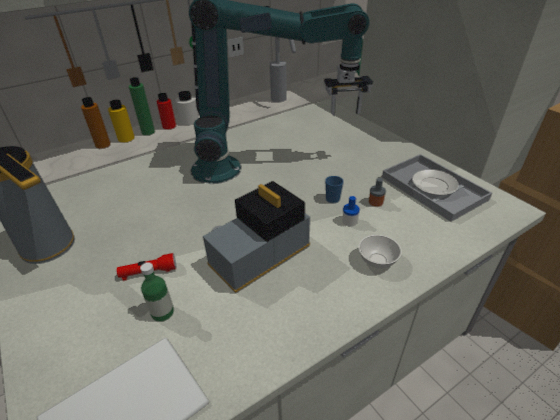

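The top view shows the new cartridge with its blue cap at (179,217), the used one at (124,227) and the cup at (162,268). The hood is at (295,227) with its handle at (295,225), and the closed block is to its right, so opening runs roughly toward world -y. The scene view agrees.

```bash
cat >> h.py <<'E'
def rect(w):
    (c,s,a)=cv2.minAreaRect((w[:,:2]*1000).astype(np.float32));return np.round(c,1),np.round(s,1),round(a,2)
E
python3 - <<'E'
from h import *
W=np.load("top0.npy");S=np.load("scene0.npy")
for n,X in(("top",W),("scene",S)):
    X=X.reshape(-1,3);x,y,z=X.T
    a=(abs(x-.54)<.15)&(y>-.29)&(y<.07)
    for nm,lo,hi in(("handle",.228,.242),("roof",.193,.206),("rim",.124,.136)):
        k=X[a&(z>lo)&(z<hi)];print(n,nm,len(k),*rect(k),np.median(k,0).round(4))
    b=(abs(x-.58)<.05)&(abs(y-.235)<.05)
    for nm,lo,hi in(("stemtop",.1,.11),("stem+cap",.054,.11),("cap",.05,.066)):
        k=X[b&(z>lo)&(z<hi)];print(n,nm,len(k),*rect(k),k.mean(0).round(4))
E
```

```text
top handle 265 [544.7 -61.2] [88.7 13.9] 7.24 [ 0.5442 -0.0604  0.2352]
top roof 4074 [545.2 -61.1] [150.1 150.1] 7.23 [ 0.5434 -0.0596  0.1995]
top rim 3266 [ 551.6 -110.9] [150. 300.] 7.36 [ 0.5584 -0.194   0.129 ]
top stemtop 68 [585.1 240.7] [22.1 21.4] 48.93 [0.5848 0.2407 0.1039]
top stem+cap 366 [584.9 239.8] [54.4 53.7] 89.33 [0.5832 0.2375 0.0697]
top cap 272 [584.6 240.1] [56.  55.5] 7.77 [0.5829 0.2369 0.0587]
scene handle 123 [548.8 -62.3] [88.8 16. ] 7.13 [ 0.5527 -0.0644  0.2345]
scene roof 1414 [547.5 -62.7] [153.  151.9] 7.08 [ 0.564  -0.0785  0.1995]
scene rim 1763 [ 553.2 -112.3] [154.9 301.2] 6.83 [ 0.5776 -0.1938  0.1292]
scene stemtop 29 [587.7 239.5] [20.8 21.3] 9.84 [0.5883 0.2393 0.103 ]
scene stem+cap 205 [588.7 237.2] [56.4 53.5] 39.4 [0.5922 0.2348 0.0716]
scene cap 133 [588.1 237.8] [54.9 55.7] 48.01 [0.5934 0.2329 0.0579]
```

The hood stands about 25 mm open, and the caddy is turned about 7.2°. The well is at about (0.543, -0.037). I'll use yaw 97.2° throughout, with the jaws along the caddy's x and half open, so both finger sides push the ridge and the gripper body clears the hood.

```bash
cat >> h.py <<'E'
from scipy.spatial.transform import Rotation as Ro
TH=np.radians(7.2);CX=np.array([np.cos(TH),np.sin(TH),0]);CY=np.array([-np.sin(TH),np.cos(TH),0])
WELL=np.array([.543,-.037,0]);HANDLE=np.array([.5465,-.0618,0])
CART=np.array([.5868,.2392,0])
def go(p,yaw=90+7.2):
    o=get_obs();R=Ro.from_euler('xyz',o["ee_rot"]);T=Ro.from_euler('xyz',[np.pi,0,np.radians(yaw)])
    print("to",np.round(p,4),"t",R.inv().apply(np.array(p)-o["tool_pos"]).round(4),"a",(R.inv()*T).as_rotvec().round(4))
E
python3 - <<'E'
from h import *
go(HANDLE+.045*CY+[0,0,.28])
E
```

```text
to [ 0.5409 -0.0172  0.28  ] t [-0.4956 -0.3328 -0.0665] a [ 2.0000e-04 -1.0000e-04  1.0004e+00]
```

>>> step_arm([
  {"jaw": 0.5, "tx": -0.1, "ty": -0.06, "tz": -0.066, "az": 0.14},
  {"jaw": 0.5, "tx": -0.4956, "ty": -0.3328, "tz": -0.0665, "az": 1.0},
  {"jaw": 0.5, "tx": -0.4956, "ty": -0.3328, "tz": -0.0665, "az": 1.0},
  {"jaw": 0.5, "tx": -0.4956, "ty": -0.3328, "tz": -0.0665, "az": 1.0},
  {"jaw": 0.5, "tx": -0.4956, "ty": -0.3328, "tz": -0.0665, "az": 1.0},
  {"jaw": 0.5, "tx": -0.4956, "ty": -0.3328, "tz": -0.0665, "az": 1.0},
  {"jaw": 0.5, "tx": -0.4956, "ty": -0.3328, "tz": -0.0665, "az": 1.0},
  {"jaw": 0.5, "tx": -0.4956, "ty": -0.3328, "tz": -0.0665, "az": 1.0},
])

```text
invalid input
```

Run:
```python
from h import *
go(HANDLE+.045*CY+[0,0,.28])
```

```text
to [ 0.5409 -0.0172  0.28  ] t [-0.4956 -0.3328 -0.0665] a [ 2.0000e-04 -1.0000e-04  1.0004e+00]
```

>>> step_arm([
  {"jaw": 0.5, "tx": -0.1, "ty": -0.06, "tz": -0.066, "ax": 0, "ay": 0, "az": 0.14},
  {"jaw": 0.5, "tx": -0.495, "ty": -0.333, "tz": -0.066, "ax": 0, "ay": 0, "az": 1.0},
  {"jaw": 0.5, "tx": -0.495, "ty": -0.333, "tz": -0.066, "ax": 0, "ay": 0, "az": 1.0},
  {"jaw": 0.5, "tx": -0.495, "ty": -0.333, "tz": -0.066, "ax": 0, "ay": 0, "az": 1.0},
  {"jaw": 0.5, "tx": -0.495, "ty": -0.333, "tz": -0.066, "ax": 0, "ay": 0, "az": 1.0},
  {"jaw": 0.5, "tx": -0.495, "ty": -0.333, "tz": -0.066, "ax": 0, "ay": 0, "az": 1.0},
  {"jaw": 0.5, "tx": -0.495, "ty": -0.333, "tz": -0.066, "ax": 0, "ay": 0, "az": 1.0},
  {"jaw": 0.5, "tx": -0.495, "ty": -0.333, "tz": -0.066, "ax": 0, "ay": 0, "az": 1.0},
])

```text
time: 1.4
tool_pos: [0.4377, 0.1572, 0.2648]
ee_rot: [3.14, -0.0, 1.695]
wrist_force: [1.1, 0.3, 0.1]
width: 0.0469
```

Run:
```python
from h import *
go(HANDLE+.045*CY+[0,0,.28])
```

```text
to [ 0.5409 -0.0172  0.28  ] t [-0.1858  0.0808 -0.0152] a [ 0.0013 -0.0004 -0.0014]
```

>>> step_arm([
  {"jaw": 0.5, "tx": -0.186, "ty": 0.081, "tz": -0.015, "ax": 0, "ay": 0, "az": 0},
  {"jaw": 0.5, "tx": -0.186, "ty": 0.081, "tz": -0.015, "ax": 0, "ay": 0, "az": 0},
  {"jaw": 0.5, "tx": -0.186, "ty": 0.081, "tz": -0.015, "ax": 0, "ay": 0, "az": 0},
  {"jaw": 0.5, "tx": -0.186, "ty": 0.081, "tz": -0.015, "ax": 0, "ay": 0, "az": 0},
  {"jaw": 0.5, "tx": -0.186, "ty": 0.081, "tz": -0.015, "ax": 0, "ay": 0, "az": 0},
  {"jaw": 0.5, "tx": -0.186, "ty": 0.081, "tz": 0.02, "ax": 0, "ay": 0, "az": 0},
  {"jaw": 0.5, "tx": -0.186, "ty": 0.081, "tz": 0.043, "ax": 0, "ay": 0, "az": 0},
  {"jaw": 0.5, "tx": -0.186, "ty": 0.081, "tz": 0.043, "ax": 0, "ay": 0, "az": 0},
])

```text
time: 2.2
tool_pos: [0.5389, -0.0165, 0.2176]
ee_rot: [-3.135, -0.003, 1.695]
wrist_force: [-0.7, -0.5, -0.8]
width: 0.047
```

Run:
```python
from h import *
go(WELL+(-.15+.015)*CY+[0,0,.222])
```

```text
to [ 0.5599 -0.1709  0.222 ] t [-0.1558  0.0016 -0.0048] a [-0.0067 -0.0029 -0.001 ]
```

>>> step_arm([
  {"jaw": 0.5, "tx": -0.02, "ty": 0.002, "tz": -0.004, "ax": 0, "ay": 0, "az": 0},
  {"jaw": 0.5, "tx": -0.04, "ty": 0.002, "tz": -0.004, "ax": 0, "ay": 0, "az": 0},
  {"jaw": 0.5, "tx": -0.06, "ty": 0.002, "tz": -0.004, "ax": 0, "ay": 0, "az": 0},
  {"jaw": 0.5, "tx": -0.085, "ty": 0.002, "tz": -0.004, "ax": 0, "ay": 0, "az": 0},
  {"jaw": 0.5, "tx": -0.11, "ty": 0.002, "tz": -0.004, "ax": 0, "ay": 0, "az": 0},
  {"jaw": 0.5, "tx": -0.135, "ty": 0.002, "tz": -0.004, "ax": 0, "ay": 0, "az": 0},
  {"jaw": 0.5, "tx": -0.15, "ty": 0.002, "tz": -0.004, "ax": 0, "ay": 0, "az": 0},
  {"jaw": 0.5, "tx": -0.152, "ty": 0.002, "tz": -0.004, "ax": 0, "ay": 0, "az": 0},
])

```text
time: 3.0
tool_pos: [0.5602, -0.168, 0.2224]
ee_rot: [-3.136, -0.002, 1.694]
wrist_force: [1.0, 1.1, 1.4]
width: 0.0471
```

Run:
```python
from h import *
p,d=snapshot("top");X=cloud("top",d).reshape(-1,3);x,y,z=X.T
k=X[(abs(x-.55)<.15)&(y>-.3)&(y<.07)&(z>.193)&(z<.206)];c,_,_=r=rect(k);print(r)
print("hood",-(np.r_[c/1000,0]-WELL)@CY, get_obs()["tool_pos"],get_obs()["wrist_force"])
rel=X-WELL;s=X[(abs(rel@CX)<.05)&(abs(rel@CY)<.05)];print("stock z",np.percentile(s[:,2],[5,25,50,75,95]).round(4))
cv2.imwrite("pics/t1.png",p[100:320,80:420,::-1])
```

```text
(array([ 561.2, -184.9]), array([149.9, 150.1]), 7.43)
hood 0.14901482917528164 [ 0.56016923 -0.16764633  0.22222407] [-0.37665891  0.90980091  0.13270607]
stock z [0.0405 0.0423 0.0437 0.0453 0.5906]
```

View pics/t1.png

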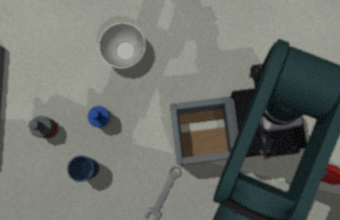

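The hood is fully open (0.149), and the well with its brown stock shows at crop (203,130), stock top about 0.043. Next, the cartridge.

Run:
```python
from h import *
go(CART+[0,0,.13]);go(CART+[0,0,.08])
```

```text
to [0.5868 0.2392 0.13  ] t [0.4003 0.0771 0.0925] a [-0.0054 -0.0018 -0.002 ]
to [0.5868 0.2392 0.08  ] t [0.4002 0.0774 0.1425] a [-0.0054 -0.0018 -0.002 ]
```

>>> step_arm([
  {"jaw": 0.5, "tx": 0.01, "ty": 0, "tz": -0.04, "ax": 0, "ay": 0, "az": 0},
  {"jaw": 0.5, "tx": 0.06, "ty": 0.01, "tz": -0.05, "ax": -0.005, "ay": 0, "az": 0},
  {"jaw": 0.5, "tx": 0.11, "ty": 0.02, "tz": -0.05, "ax": -0.005, "ay": 0, "az": 0},
  {"jaw": 0.5, "tx": 0.16, "ty": 0.03, "tz": -0.05, "ax": -0.005, "ay": 0, "az": 0},
  {"jaw": 0.5, "tx": 0.21, "ty": 0.04, "tz": -0.04, "ax": -0.005, "ay": 0, "az": 0},
  {"jaw": 0.5, "tx": 0.26, "ty": 0.05, "tz": -0.02, "ax": -0.005, "ay": 0, "az": 0},
  {"jaw": 0.5, "tx": 0.3, "ty": 0.06, "tz": 0, "ax": -0.005, "ay": 0, "az": 0},
  {"jaw": 0.5, "tx": 0.34, "ty": 0.07, "tz": 0.02, "ax": -0.005, "ay": 0, "az": 0},
])

```text
time: 3.85
tool_pos: [0.5871, 0.1795, 0.2041]
ee_rot: [3.139, -0.001, 1.696]
wrist_force: [0.2, 0.1, -0.6]
width: 0.0474
```

Run:
```python
from h import *
p,d=snapshot("top");X=cloud("top",d).reshape(-1,3);x,y,z=X.T
# well inner walls: rim ring 
rel=X-WELL;u=rel@CX;v=rel@CY
k=X[(abs(u)<.09)&(v>-.06)&(v<.1)&(z>.122)&(z<.136)]
print("rim u,v range",np.percentile((k-WELL)@CX,[1,99]),np.percentile((k-WELL)@CY,[1,99]))
i=(abs(u)<.05)&(abs(v)<.05);print("stock",np.percentile(z[i],[5,50,95]))
go(CART+[0,0,.13]);go(CART+[0,0,.08])
```

```text
rim u,v range [-0.07550149  0.07364936] [-0.05952891  0.07507758]
stock [0.04025051 0.04341083 0.04658047]
to [0.5868 0.2392 0.13  ] t [0.0517 0.0093 0.0687] a [-0.0055 -0.0071  0.0062]
to [0.5868 0.2392 0.08  ] t [0.0513 0.0096 0.1187] a [-0.0055 -0.0071  0.0062]
```

>>> step_arm([
  {"jaw": 0.5, "tx": 0.04, "ty": 0.007, "tz": 0.02, "ax": -0.005, "ay": -0.007, "az": 0.006},
  {"jaw": 0.5, "tx": 0.052, "ty": 0.009, "tz": 0.05, "ax": -0.005, "ay": -0.007, "az": 0.006},
  {"jaw": 0.5, "tx": 0.052, "ty": 0.009, "tz": 0.068, "ax": -0.005, "ay": -0.007, "az": 0.006},
  {"jaw": 0.5, "tx": 0.052, "ty": 0.009, "tz": 0.085, "ax": -0.005, "ay": -0.007, "az": 0.006},
  {"jaw": 0.5, "tx": 0.052, "ty": 0.009, "tz": 0.1, "ax": -0.005, "ay": -0.007, "az": 0.006},
  {"jaw": 0.5, "tx": 0.051, "ty": 0.009, "tz": 0.112, "ax": -0.005, "ay": -0.007, "az": 0.006},
  {"jaw": 0.5, "tx": 0.051, "ty": 0.01, "tz": 0.117, "ax": -0.005, "ay": -0.007, "az": 0.006},
  {"jaw": 0.5, "tx": 0.051, "ty": 0.01, "tz": 0.117, "ax": -0.005, "ay": -0.007, "az": 0.006},
])

```text
time: 4.7
tool_pos: [0.5871, 0.2386, 0.0811]
ee_rot: [-3.14, 0.0, 1.696]
wrist_force: [-1.3, -0.1, 0.6]
width: 0.0469
```

Run:
```python
from h import *
p,d=snapshot("scene");K=p[150:270,280:440,::-1];cv2.imwrite("pics/s1.png",cv2.resize(K,(640,480),interpolation=cv2.INTER_CUBIC))
go(CART+[0,0,.08]);print(get_obs()["wrist_force"])
```

```text
to [0.5868 0.2392 0.08  ] t [ 0.0005 -0.0007  0.002 ] a [-0.0001 -0.0002 -0.0001]
[-0.27310485  0.31238983  0.42110773]
```

View pics/s1.png

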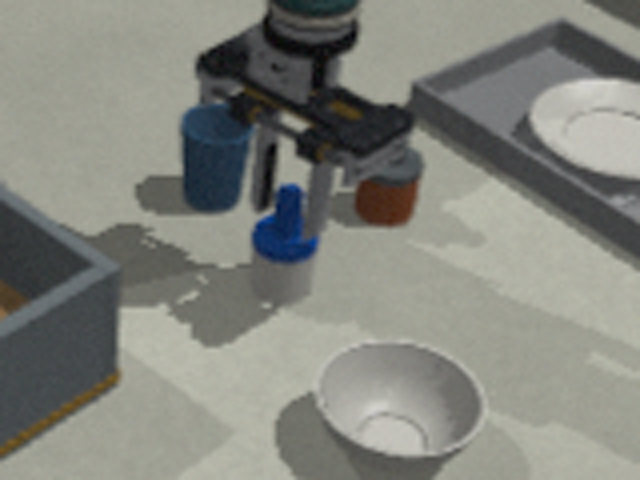

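The stem at crop (290,210) sits between the two fingers, which are just above the cap, and the neighbours are clear. Closing the jaws.

>>> step_arm([
  {"jaw": 0, "tx": 0, "ty": 0, "tz": 0.001, "ax": 0, "ay": 0, "az": 0},
  {"jaw": 0, "tx": 0, "ty": 0, "tz": 0.001, "ax": 0, "ay": 0, "az": 0},
  {"jaw": 0, "tx": 0, "ty": 0, "tz": 0.001, "ax": 0, "ay": 0, "az": 0},
  {"jaw": 0, "tx": 0, "ty": 0, "tz": 0.001, "ax": 0, "ay": 0, "az": 0},
  {"jaw": 0, "tx": 0, "ty": 0, "tz": 0.001, "ax": 0, "ay": 0, "az": 0},
  {"jaw": 0, "tx": 0, "ty": 0, "tz": -0.02, "ax": 0, "ay": 0, "az": 0},
  {"jaw": 0, "tx": 0, "ty": 0, "tz": -0.05, "ax": 0, "ay": 0, "az": 0},
  {"jaw": 0, "tx": 0, "ty": 0, "tz": -0.05, "ax": 0, "ay": 0, "az": 0},
])

```text
time: 5.55
tool_pos: [0.5901, 0.2396, 0.1364]
ee_rot: [3.133, -0.002, 1.696]
wrist_force: [0.7, 0.2, -1.4]
width: 0.0238
```

Run:
```python
from h import *
go(WELL+[0,0,.27]);print(get_obs()["wrist_force"],get_obs()["width"])
```

```text
to [ 0.543 -0.037  0.27 ] t [-0.2683 -0.0802 -0.1348] a [ 0.0085 -0.0017 -0.0001]
[ 0.70643723  0.24148448 -1.40636788] 0.023773841432739418
```

>>> step_arm([
  {"jaw": 0, "tx": 0, "ty": 0, "tz": -0.035, "ax": 0, "ay": 0, "az": 0},
  {"jaw": 0, "tx": -0.015, "ty": -0.005, "tz": -0.075, "ax": 0.008, "ay": 0, "az": 0},
  {"jaw": 0, "tx": -0.045, "ty": -0.015, "tz": -0.115, "ax": 0.008, "ay": 0, "az": 0},
  {"jaw": 0, "tx": -0.085, "ty": -0.027, "tz": -0.135, "ax": 0.008, "ay": 0, "az": 0},
  {"jaw": 0, "tx": -0.13, "ty": -0.04, "tz": -0.135, "ax": 0.008, "ay": 0, "az": 0},
  {"jaw": 0, "tx": -0.175, "ty": -0.054, "tz": -0.135, "ax": 0.008, "ay": 0, "az": 0},
  {"jaw": 0, "tx": -0.215, "ty": -0.066, "tz": -0.135, "ax": 0.008, "ay": 0, "az": 0},
  {"jaw": 0, "tx": -0.245, "ty": -0.075, "tz": -0.135, "ax": 0.008, "ay": 0, "az": 0},
])

```text
time: 6.35
tool_pos: [0.5443, -0.0157, 0.2683]
ee_rot: [-3.14, -0.002, 1.695]
wrist_force: [0.0, -0.1, -2.7]
width: 0.0232
```

Run:
```python
from h import *
go(WELL+[0,0,.27]);print(get_obs()["wrist_force"],get_obs()["width"])
```

```text
to [ 0.543 -0.037  0.27 ] t [-0.0209 -0.0039 -0.0017] a [-0.0016 -0.0015 -0.0019]
[ 0.03950727 -0.08332545 -2.72985584] 0.023211215384291262
```

>>> step_arm([
  {"jaw": 0, "tx": -0.021, "ty": -0.004, "tz": 0, "ax": -0.0016, "ay": -0.0015, "az": -0.002},
  {"jaw": 0, "tx": -0.021, "ty": -0.004, "tz": 0, "ax": -0.0016, "ay": -0.0015, "az": -0.002},
  {"jaw": 0, "tx": -0.021, "ty": -0.004, "tz": 0, "ax": -0.0016, "ay": -0.0015, "az": -0.002},
  {"jaw": 0, "tx": -0.021, "ty": -0.004, "tz": 0, "ax": -0.0016, "ay": -0.0015, "az": -0.002},
])

```text
time: 6.75
tool_pos: [0.5429, -0.0361, 0.2673]
ee_rot: [-3.14, -0.001, 1.698]
wrist_force: [-0.7, 0.3, -2.4]
width: 0.0232
```

Run:
```python
from h import *
p,d=snapshot("scene");X=cloud("scene",d)
s=silhouettes("scene","cartridge")
for q in s[:2]:
    w=X[q["pixels"]&(d>0)];w=w[np.linalg.norm(w[:,:2]-WELL[:2],axis=1)<.08];print(q["confidence"],q["rect"],len(w))
    if len(w): print(np.percentile(w,[3,50,97],axis=0).round(3))
cv2.imwrite("pics/s2.png",cv2.resize(p[100:310,170:390,::-1],(616,588),interpolation=cv2.INTER_CUBIC))
go(WELL+[0,0,.27]);print(get_obs()["wrist_force"],get_obs()["tool_pos"])
```

```text
0.62 [264.4, 170.4, 289.2, 207.8] 452
[[ 0.529 -0.062  0.189]
 [ 0.56  -0.045  0.233]
 [ 0.572 -0.017  0.283]]
to [ 0.543 -0.037  0.27 ] t [-0.001  -0.0002 -0.0022] a [-0.0005 -0.0004  0.0018]
[-0.29791363  0.07180528 -2.80395488] [ 0.54304281 -0.03596284  0.26783212]
```

View pics/s2.png

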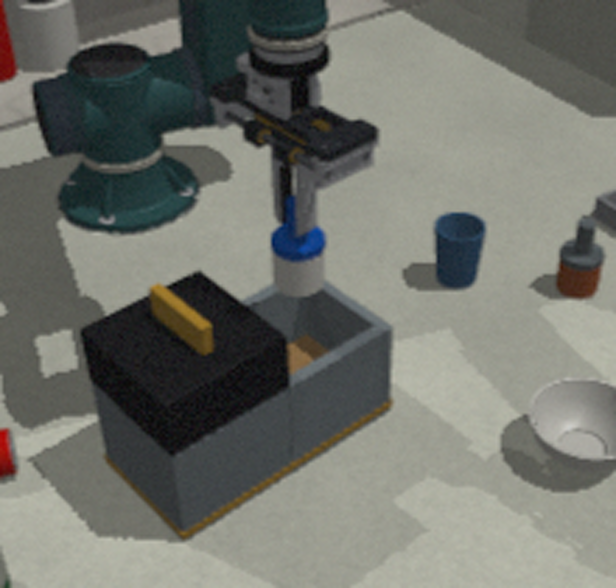

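The cartridge at crop (298,265) hangs upright over the open well. Lowering to near the expected contact (TCP about 0.123).

>>> step_arm([
  {"jaw": 0, "tx": -0.001, "ty": 0, "tz": 0.015, "ax": 0, "ay": 0, "az": 0},
  {"jaw": 0, "tx": -0.001, "ty": 0, "tz": 0.04, "ax": 0, "ay": 0, "az": 0},
  {"jaw": 0, "tx": -0.001, "ty": 0, "tz": 0.065, "ax": 0, "ay": 0, "az": 0},
  {"jaw": 0, "tx": -0.001, "ty": 0, "tz": 0.09, "ax": 0, "ay": 0, "az": 0},
  {"jaw": 0, "tx": -0.001, "ty": 0, "tz": 0.105, "ax": 0, "ay": 0, "az": 0},
  {"jaw": 0, "tx": -0.001, "ty": 0, "tz": 0.115, "ax": 0, "ay": 0, "az": 0},
  {"jaw": 0, "tx": -0.001, "ty": 0, "tz": 0.12, "ax": 0, "ay": 0, "az": 0},
  {"jaw": 0, "tx": -0.001, "ty": 0, "tz": 0.12, "ax": 0, "ay": 0, "az": 0},
])

```text
time: 7.65
tool_pos: [0.5431, -0.0368, 0.1477]
ee_rot: [-3.141, -0.0, 1.698]
wrist_force: [-0.4, -0.8, -2.4]
width: 0.0234
```

>>> step_arm([
  {"jaw": 0, "tx": 0, "ty": 0, "tz": 0.005, "ax": 0, "ay": 0, "az": 0},
  {"jaw": 0, "tx": 0, "ty": 0, "tz": 0.01, "ax": 0, "ay": 0, "az": 0},
  {"jaw": 0, "tx": 0, "ty": 0, "tz": 0.014, "ax": 0, "ay": 0, "az": 0},
  {"jaw": 0, "tx": 0, "ty": 0, "tz": 0.017, "ax": 0, "ay": 0, "az": 0},
  {"jaw": 0, "tx": 0, "ty": 0, "tz": 0.019, "ax": 0, "ay": 0, "az": 0},
  {"jaw": 0, "tx": 0, "ty": 0, "tz": 0.019, "ax": 0, "ay": 0, "az": 0},
])

```text
time: 8.25
tool_pos: [0.5429, -0.0368, 0.1283]
ee_rot: [-3.14, -0.001, 1.698]
wrist_force: [0.2, -0.7, -2.3]
width: 0.0237
```

>>> step_arm([
  {"jaw": 0, "tx": 0, "ty": 0, "tz": 0.001, "ax": 0, "ay": 0, "az": 0},
  {"jaw": 0, "tx": 0, "ty": 0, "tz": 0.002, "ax": 0, "ay": 0, "az": 0},
  {"jaw": 0, "tx": 0, "ty": 0, "tz": 0.003, "ax": 0, "ay": 0, "az": 0},
  {"jaw": 0, "tx": 0, "ty": 0, "tz": 0.004, "ax": 0, "ay": 0, "az": 0},
  {"jaw": 0, "tx": 0, "ty": 0, "tz": 0.004, "ax": 0, "ay": 0, "az": 0},
])

```text
time: 8.75
tool_pos: [0.543, -0.0368, 0.1246]
ee_rot: [-3.141, -0.001, 1.698]
wrist_force: [-0.9, 0.2, -0.9]
width: 0.0231
```

>>> step_arm([
  {"jaw": 0, "tx": 0, "ty": 0, "tz": 0.001, "ax": 0, "ay": 0, "az": 0},
  {"jaw": 0, "tx": 0, "ty": 0, "tz": 0.002, "ax": 0, "ay": 0, "az": 0},
  {"jaw": 0, "tx": 0, "ty": 0, "tz": 0.002, "ax": 0, "ay": 0, "az": 0},
])

```text
time: 9.05
tool_pos: [0.543, -0.0368, 0.123]
ee_rot: [-3.141, -0.0, 1.698]
wrist_force: [-2.3, -0.1, 2.1]
width: 0.0232
```

>>> step_arm([
  {"jaw": 0, "tx": 0, "ty": 0, "tz": 0, "ax": 0, "ay": 0, "az": 0},
  {"jaw": 0, "tx": 0, "ty": 0, "tz": 0, "ax": 0, "ay": 0, "az": 0},
])

```text
time: 9.25
tool_pos: [0.5431, -0.0369, 0.1233]
ee_rot: [-3.141, -0.0, 1.698]
wrist_force: [-2.0, 0.2, 0.3]
width: 0.0236
```

Contact is about 3 N, roughly the cartridge's weight: the wrist went from -2.5 N to about 0. Releasing, then retreating straight up.

>>> step_arm([
  {"jaw": 0.4, "tx": 0, "ty": 0, "tz": 0, "ax": 0, "ay": 0, "az": 0},
  {"jaw": 0.5, "tx": 0, "ty": 0, "tz": 0, "ax": 0, "ay": 0, "az": 0},
  {"jaw": 0.5, "tx": 0, "ty": 0, "tz": 0, "ax": 0, "ay": 0, "az": 0},
  {"jaw": 0.5, "tx": 0, "ty": 0, "tz": -0.01, "ax": 0, "ay": 0, "az": 0},
  {"jaw": 0.5, "tx": 0, "ty": 0, "tz": -0.04, "ax": 0, "ay": 0, "az": 0},
  {"jaw": 0.5, "tx": 0, "ty": 0, "tz": -0.08, "ax": 0, "ay": 0, "az": 0},
  {"jaw": 0.5, "tx": 0, "ty": 0, "tz": -0.12, "ax": 0, "ay": 0, "az": 0},
  {"jaw": 0.5, "tx": 0, "ty": 0, "tz": -0.15, "ax": 0, "ay": 0, "az": 0},
])

```text
time: 10.05
tool_pos: [0.5437, -0.0369, 0.2772]
ee_rot: [3.138, 0.001, 1.698]
wrist_force: [-0.5, -0.1, -1.7]
width: 0.0473
```

Run:
```python
from h import *
p,d=snapshot("scene");X=cloud("scene",d).reshape(-1,3);rel=X-WELL;z=X[:,2]
k=X[(np.linalg.norm(rel[:,:2],axis=1)<.045)&(z>.1)&(z<.16)]
for lo,hi in((.105,.112),(.14,.155)):
    m=k[(k[:,2]>lo)&(k[:,2]<hi)]; print(len(m), rect(m) if len(m)>3 else "", m[:,2].max() if len(m) else "")
cv2.imwrite("pics/s3.png",cv2.resize(p[100:310,170:390,::-1],(616,588),interpolation=cv2.INTER_CUBIC))
print(get_obs()["tool_pos"],get_obs()["wrist_force"])
go(WELL-.195*CY+[0,0,.28]);go(WELL-.195*CY+[0,0,.222])
```

```text
12 (array([550.1, -38.7]), array([22. ,  9.2]), 56.74) 0.11167548174697073
37 (array([546.9, -37.2]), array([18.7, 23.4]), 57.29) 0.14839600365813932
[ 0.54544758 -0.03727343  0.28278482] [0.87273228 0.00602976 3.07527923]
to [ 0.5674 -0.2305  0.28  ] t [-0.1944 -0.0028  0.0035] a [0.0127 0.0037 0.002 ]
to [ 0.5674 -0.2305  0.222 ] t [-0.1942 -0.0036  0.0615] a [0.0127 0.0037 0.002 ]
```

View pics/s3.png

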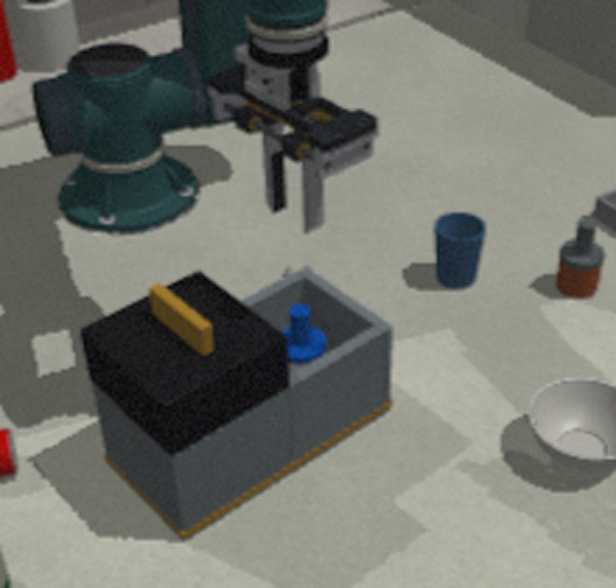

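The cartridge stands upright and centred (crop (302,335), top at 0.148 m). Now moving behind the ridge to close the hood.

>>> step_arm([
  {"jaw": 0.5, "tx": -0.04, "ty": -0.002, "tz": 0.002, "ax": 0.012, "ay": 0.004, "az": 0},
  {"jaw": 0.5, "tx": -0.085, "ty": -0.002, "tz": 0.002, "ax": 0.012, "ay": 0.004, "az": 0},
  {"jaw": 0.5, "tx": -0.13, "ty": -0.002, "tz": 0.002, "ax": 0.012, "ay": 0.004, "az": 0},
  {"jaw": 0.5, "tx": -0.17, "ty": -0.002, "tz": 0.002, "ax": 0.012, "ay": 0.004, "az": 0},
  {"jaw": 0.5, "tx": -0.195, "ty": -0.003, "tz": 0.002, "ax": 0.012, "ay": 0.004, "az": 0},
  {"jaw": 0.5, "tx": -0.195, "ty": -0.003, "tz": 0.015, "ax": 0.012, "ay": 0.004, "az": 0},
  {"jaw": 0.5, "tx": -0.195, "ty": -0.003, "tz": 0.045, "ax": 0.012, "ay": 0.004, "az": 0},
  {"jaw": 0.5, "tx": -0.195, "ty": -0.003, "tz": 0.06, "ax": 0.012, "ay": 0.004, "az": 0},
])

```text
time: 10.9
tool_pos: [0.5672, -0.23, 0.2204]
ee_rot: [-3.139, -0.003, 1.699]
wrist_force: [0.3, 1.0, -0.8]
width: 0.0469
```

Run:
```python
from h import *
go(WELL-.015*CY+[0,0,.222]);print(get_obs()["tool_pos"],get_obs()["wrist_force"])
```

```text
to [ 0.5449 -0.0519  0.222 ] t [ 0.1795  0.0006 -0.0011] a [-0.0023 -0.0031  0.0024]
[ 0.56719982 -0.22997242  0.2203692 ] [ 0.34333524  1.03175065 -0.77675112]
```

>>> step_arm([
  {"jaw": 0.5, "tx": 0.02, "ty": 0, "tz": -0.001, "ax": 0, "ay": 0, "az": 0},
  {"jaw": 0.5, "tx": 0.04, "ty": 0, "tz": -0.001, "ax": 0, "ay": 0, "az": 0},
  {"jaw": 0.5, "tx": 0.065, "ty": 0, "tz": -0.001, "ax": 0, "ay": 0, "az": 0},
  {"jaw": 0.5, "tx": 0.09, "ty": 0, "tz": -0.001, "ax": 0, "ay": 0, "az": 0},
  {"jaw": 0.5, "tx": 0.115, "ty": 0, "tz": -0.001, "ax": 0, "ay": 0, "az": 0},
  {"jaw": 0.5, "tx": 0.14, "ty": 0, "tz": -0.001, "ax": 0, "ay": 0, "az": 0},
  {"jaw": 0.5, "tx": 0.16, "ty": 0, "tz": -0.001, "ax": 0, "ay": 0, "az": 0},
  {"jaw": 0.5, "tx": 0.172, "ty": 0, "tz": -0.001, "ax": 0, "ay": 0, "az": 0},
])

```text
time: 11.7
tool_pos: [0.545, -0.0568, 0.2238]
ee_rot: [3.141, -0.001, 1.702]
wrist_force: [-0.2, -2.4, -0.4]
width: 0.047
```

Run:
```python
from h import *
go(WELL-.0145*CY+[0,0,.222]);print(get_obs()["tool_pos"],get_obs()["wrist_force"])
```

```text
to [ 0.5448 -0.0514  0.222 ] t [0.0054 0.0005 0.0019] a [ 0.0006 -0.0012  0.0051]
[ 0.54502325 -0.05682632  0.22384849] [-0.21980703 -2.42542726 -0.38589464]
```

Finish the last millimetres, then back off and rise.

>>> step_arm([
  {"jaw": 0.5, "tx": 0.003, "ty": 0, "tz": 0, "ax": 0, "ay": 0, "az": 0},
  {"jaw": 0.5, "tx": 0.006, "ty": 0, "tz": 0, "ax": 0, "ay": 0, "az": 0},
  {"jaw": 0.5, "tx": 0.006, "ty": 0, "tz": 0, "ax": 0, "ay": 0, "az": 0},
])

```text
time: 12.0
tool_pos: [0.5444, -0.0524, 0.2251]
ee_rot: [3.14, 0.004, 1.7]
wrist_force: [0.0, -5.6, -0.6]
width: 0.047
```

>>> step_arm([
  {"jaw": 0.5, "tx": -0.015, "ty": 0, "tz": 0, "ax": 0, "ay": 0, "az": 0},
  {"jaw": 0.5, "tx": -0.02, "ty": 0, "tz": -0.01, "ax": 0, "ay": 0, "az": 0},
  {"jaw": 0.5, "tx": -0.05, "ty": 0, "tz": -0.06, "ax": 0, "ay": 0, "az": 0},
  {"jaw": 0.5, "tx": -0.1, "ty": 0, "tz": -0.1, "ax": 0, "ay": 0, "az": 0},
  {"jaw": 0.5, "tx": -0.15, "ty": 0, "tz": -0.13, "ax": 0, "ay": 0, "az": 0},
  {"jaw": 0.5, "tx": -0.2, "ty": 0, "tz": -0.13, "ax": 0, "ay": 0, "az": 0},
  {"jaw": 0.5, "tx": -0.2, "ty": 0, "tz": -0.13, "ax": 0, "ay": 0, "az": 0},
  {"jaw": 0.5, "tx": -0.2, "ty": 0, "tz": -0.13, "ax": 0, "ay": 0, "az": 0},
])

```text
time: 12.8
tool_pos: [0.57, -0.2544, 0.3566]
ee_rot: [3.138, 0.005, 1.695]
wrist_force: [0.4, 0.2, -0.6]
width: 0.0471
```

Run:
```python
from h import *
for n,W in(("top",WELL),("scene",WELL)):
    p,d=snapshot(n);X=cloud(n,d).reshape(-1,3);x,y,z=X.T
    for nm,lo,hi in(("handle",.228,.242),("roof",.193,.206)):
        k=X[(abs(x-.545)<.12)&(y>-.16)&(y<.07)&(z>lo)&(z<hi)];r=rect(k);print(n,nm,*r,"hood",-(np.r_[r[0]/1000,0]-W)@CY)
    # bystander shift: depth points near counter
    k=lambda Q,c:Q[(np.linalg.norm(Q[:,:2]-c,axis=1)<.06)&(Q[:,2]>.02)&(Q[:,2]<.12)].mean(0).round(3)
    O=np.load(n+"0.npy").reshape(-1,3)
    for c in((.565,.385),(.455,.275)):print(k(O,c),k(X,c))
    cv2.imwrite(f"pics/{n}9.png",p[:,:,::-1])
```

```text
top handle [542.1 -36.4] [88.8 14. ] 7.31 hood -0.0007080687309965585
top roof [542.3 -36.4] [150.4 150.1] 7.39 hood -0.0006830020842837004
[0.556 0.384 0.064] [0.556 0.384 0.064]
[0.449 0.28  0.062] [0.449 0.28  0.062]
scene handle [544.3 -38.1] [88.4 16.9] 6.45 hood 0.0012542593750795208
scene roof [545.5 -36.4] [151.8 153.6] 6.75 hood -0.0002819357368779292
[0.569 0.382 0.059] [0.569 0.381 0.058]
[0.456 0.27  0.06 ] [0.456 0.27  0.06 ]
```

View pics/scene9.png

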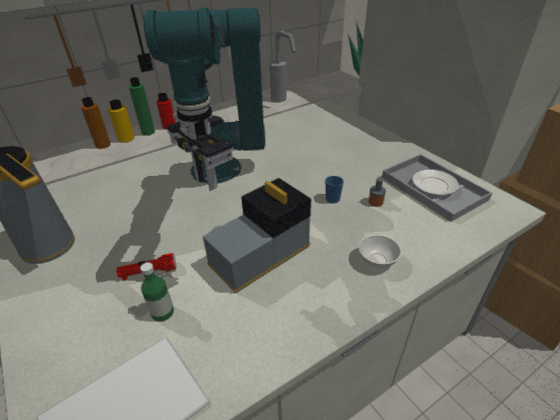

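The hood is shut at crop (275,210), within about 1 mm by both cameras. The bystanders haven't moved and the arm is clear, so I'm handing in.

```bash
python3 -c "
from bench import *
print(close_job())"
```

```text
the job is handed in; nothing more can be done
None
```

The job is handed in. The new cartridge stands in the well with the hood shut over it, finished at about 13 s of the 64 s. `close_job` gives no verdict, so what follows rests on my own checks.

- **Hood opening:** I pushed the brass ridge with half-open fingers until the camera measured the hood at 0.149 m. It had started about 25 mm open.
- **Placing:** I carried the cartridge by its stem and lowered it until the wrist force rose from about -2.5 N to about 0. At one point it read +2.1 N, so peak contact was about 4.6 N. Only then did I let go.
- **Before closing:** the picture showed the cartridge standing upright, its stem about 4 mm from the well's centre.
- **Hood closing:** I pushed the hood shut; both cameras put it within about 1 mm of closed.
- **Bystanders:** the cup and the used cartridge measured in the same place as at the start, to within 1 mm. The soap, torch and bowl look unmoved in the last picture. I did not measure the wrench or the nut at the end, but the arm never went near them.

One reading I could not explain was a sideways wrist force of about 2 N while the cartridge rested on the stock, which had no visible effect. The cartridge could not be seen after the hood was shut, so its final state rests on the picture taken before closing. While the hood was closing, the wrist readings stayed under 6 N.

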